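# Set the extractor's run timer with the stop held in

### The arm

A 6-joint arm with a two-finger parallel gripper is mounted at the origin on a cart in front of the work surface, level with it; the furniture and walls round the work are solid. World frame = base frame: x ahead of the robot, y to its left, z up, the work surface at z = 0. Lengths are in m, angles in rad, forces in N, time in s.
With the tool pointing down it reaches from about 0.3 to 0.775 m from the base axis. Payload 14.6 kg.
Tool frame: the origin (TCP) lies at the centre of the arm's flange, where the gripper is bolted on; the fingertips stand 199 mm ahead of it and the grasp point (between the pads) lies ctrl.tcp_to_grasp ahead of it (ctrl.tcp_to_grasp is the distance from the TCP to the grasp point, in m); z points along the fingers, y is the line along which they close (so a half turn about z gives the same grasp; the last joint's range is limited). The gripper opens to 94 mm and grips with 3 to 60 N. Pads are 16 mm wide; open, the fingers measure 119 mm over their backs; the gripper's body (75 mm by 177 mm) begins 78 mm behind the grasp point.
Start: joints at [-1.399, 0.3, 1.521, -0, 1.321, -0.067], TCP at [0.13, -0.534, 0.405] pointing down, gripper open.
Joint ranges: [-3.03, 3.03], [-0.79, 2.21], [0.23, 2.52], [-1.04, 4.18], [0, 3.07], [-2.55, 2.55]. Speed limits (rad/s): [2.22, 2.22, 2.57, 3.14, 3.14, 3.14].

### API

Orientations are given as [roll, pitch, yaw] about the fixed x, y, z axes, in that order (R = Rz(yaw) Ry(pitch) Rx(roll)).
In Python, from station import ctrl gives the robot as it stands. The module is installed in compiled form; this text tells all that it offers.
- The arm moves only by the shell command python3 -m jog 'ROWS' [OPENING] [FORCE]. ROWS is JSON, a list of rows, each a list of 6 numbers: the shift along the tool's x, y, z in cm, then the turn, a rotation vector about the tool's x, y, z in rad. In form: [[tx, ty, tz, ax, ay, az], ...]. A call has 1 to 8 rows; each row is the pose to reach, as a shift and turn from the pose commanded when the call began, along the tool's axes at that moment; what a row does not reach only later rows make up. A row lasts 1/10 s, in which the tool goes at most 50 mm and 8.59 degrees, less where a joint would pass 70% of its speed; a pose out of reach is approached as far as the arm can. A call with a gripper value outside its range is refused whole. OPENING is the opening in per cent of the stroke, from 0 (shut) to 100 (fully open), set as the call begins (- or left out, the last holds). The fingers move at their own pace and stop on an object; FORCE is the grip in N (left out, the last holds). Time passes only in rows, so rows that repeat a pose let the fingers close. It gives the time, the measured TCP pose, the force, the opening and the grip force at its end, in the units of the state.
- ctrl.get_obs(): the state, without advancing time (a new reading comes with each control period).
- ctrl.camera(name): name is "scene" or "top"; returns a dict with "img" (480x640x3 uint8, blue, green, red), "intrinsics" (3x3 intrinsics, pixels), "k1" (the pictures are not rectified: a ray, as slopes to the right and down, at radius r is drawn at 1 + k1 r^2 times it, then the intrinsics apply), "R" (3x3) and "t" (3): a world point X has camera coordinates R X + t. Camera axes: x right, y down, z forward; pixel columns grow to the right and rows downward; lengths in m; the calibration is good to about 2 mm. A picture is of the moment at which its call begins. There is no depth.
- ctrl.hand_in(): hands the job in; it is judged then, once.
The state is a dict: "time_s": time; "qpos": joint angles; "joint_vel": joint speeds; "tau": joint torques, N m; "ee_pos": TCP position; "eef_rot": TCP orientation; "force": force on the tool from outside, world axes, zero at the start; "moment": the same for the moment, N m; "grip_width": finger opening in m; "grip_force": force on a finger pad.
Only numpy, scipy, OpenCV 4.12 (cv2) and the standard library are available. Lean on these libraries where they do the work, as an engineer would, in place of code of your own. Each camera call takes 0.05 s, during which the arm holds its last target. There are 200 camera calls.

### The job

Set the dust extractor to run on for 45 minutes from the control board on the bench: first press the mushroom stop button until it stays down by itself, so that nothing starts under your hand. With it down, wind the timer's key clockwise, a part turn at a time, until the pointer rests at the 45-minute mark (the third long mark after zero), and let go of it. Then twist the stop button clockwise so that it springs up again, and leave the other things on the bench where they lie.

Things in the scene. Friction and masses are not known exactly. Their poses are not given: they have to be found in the camera images.
- control_board: plywood panel 165 x 400 x 18 mm lying fixed on the bench; origin under its centre, y along its length, z up. Two equal grey boxes are fixed on it side by side, 190 mm apart centre to centre (timer_box and stop_box, either may be on the left); between them, lower than the boxes' tops, a conduit and a black supply inlet.
- timer_box: grey metal box 130 x 130 x 60 mm, fixed on the control board, with the round timer dial and its key on its cover; origin under its centre, on the board's top, z up; x and y along its sides.
- timer_dial (a point): centre of the timer's round aluminium dial (radius 56 mm), on its top face, 63 mm above timer_box's origin; axes as timer_box. 13 dark marks at its edge, 5 minutes apart: zero on the +x axis, the others clockwise from it, 24 degrees each; 0, 15, 30, 45 and 60 are long and thick. The 45-minute mark is 216 degrees clockwise of zero; a blank 72 degrees separates 60 from 0.
- timer_key_grip (a point): point on the upright axis of the timer's steel butterfly key, 26 mm above the dial. Its x axis runs along wings and pointer. Wings 56 mm long, 14 mm thick, from 11 to 41 mm above the dial; they can be pinched across the 14 mm (flat faces) or over the 56 mm. Beneath, a flat black pointer (tip at 47 mm radius, 4 mm above the dial) turns with the key.
- timer_key (a joint): angle wound, rad; 0 = pointer at zero, grows clockwise seen from above: 45 min = 3.770, 60 min = 5.027 (end stop). A mainspring pulls it back (0.04 N m at 0, 0.13 N m at 45 min); a ratchet holds it every 2.5 min (0.209 rad): let go, it falls back to the last tooth passed and cannot be turned back further. Starts at 0 to 0.65.
- stop_box: grey metal box 130 x 130 x 60 mm fixed on the control board, like timer_box, with the mushroom stop button in the middle of its cover; origin under its centre, on the board's top, z up.
- stop_top (a point): centre of the top of the dull red mushroom stop button: a round head 47 mm across on a stem, with moulded turn arrows; 103 mm above stop_box's origin when up. Moves with the head.
- stop_rim (a point): point on the head's axis at mid height of its fluted rim, 11 mm below stop_top. The rim is 47 mm across and 10 mm high; with the button down its middle stands 25 mm above the box's cover. The collar beneath is 42 mm across and 11 mm high, so fingers can straddle the head.
- stop_button (a joint): how far the button is pressed, m: 0 = up, 0.0105 = bottom of its travel; pressed fully (0.0095 or more) it catches, and then stays down by itself at about 0.007. Its spring takes 4 N at first, about 10 N at the bottom.
- stop_head (a joint): twist of the mushroom head, rad, clockwise seen from above positive, 0 to 0.9 (end stop); a weak spring turns it back to 0. When the button is down, twisting past 0.6 rad frees the catch and it springs up once the head is let go.
- block_plane: steel block plane standing on its sole, 50 x 155 x 54 mm; bystander, leave alone; origin under its centre.
- screwdriver: screwdriver 198 mm long lying on the bench; bystander, leave alone; origin under its centre.
- glue_bottle: glue bottle standing, 58 mm across, 178 mm tall; bystander, leave alone; origin under its centre.

How it is judged:
On the way, in this order (a step that is already met when the one before it is completed fails the run):
1. the stop button is down and stays down with nothing touching it (value of joint stop_button above 0.005 m and contact force between anything else and stop_box below 0.3 N), for 0.2 s.
2. with the stop down, the timer's key is wound to the 45-minute mark, give or take 3.5 minutes, and rests there released (value of joint stop_button above 0.005 m and value of joint timer_key between 3.477 and 4.063 rad and contact force between anything else and timer_box below 0.3 N), for 0.2 s.
At the end, for the whole second after the job is handed in: The stop button is up again (within 2 mm) with its head turned back, and the timer's pointer rests within 3.5 minutes (0.293 rad) of the 45-minute mark (value of joint stop_button below 0.002 m and value of joint stop_head below 0.15 rad and value of joint timer_key between 3.477 and 4.063 rad); the robot touches nothing.
It fails at once if the key is being wound while the stop button is up (value of joint stop_button below 0.004 m and velocity of joint timer_key above 0.15 rad/s).
It fails at once if a bystander (block plane, screwdriver or glue bottle) is pushed more than 3 cm (distance of any of block_plane, screwdriver, glue_bottle from where it was at the start of the episode above 0.03 m).
It also fails if it takes over 64 s, if anything falls off the work surface, if the arm or the gripper's body presses on something with over 40 N, if the wrist force passes 120 N, or if a joint passes its speed limit or range.

## Working session

There is one attempt and no reset: what is moved stays moved. The work goes in short steps, Python scripts to look and compute and a shell command to move; the robot and the scene stay as the last step left them, time stands still between calls to the robot, and variables do not carry over. Pictures are saved under pics/ and viewed, at most 10 in all, crops included, and the job is handed in when it is done.

```bash
mkdir -p pics; python3 - <<'E'
from station import ctrl
import cv2
for n in("top","scene"):
    c=ctrl.camera(n); cv2.imwrite(f"pics/{n}0.png",c["img"]); print(n,c["intrinsics"],c["k1"],c["R"],c["t"])
o=ctrl.get_obs(); print(o, ctrl.tcp_to_grasp)
E
```

```text
top [[488.51741386   0.         317.74172898]
 [  0.         488.51741386 240.97165585]
 [  0.           0.           1.        ]] 0.02998922825738925 [[-0.00813438 -0.99981131  0.01764044]
 [-0.98947966  0.00549961 -0.14456751]
 [ 0.14444321 -0.01863082 -0.98933768]] [-0.14317238  0.56732938  1.0128833 ]
scene [[620.70992426   0.         319.08661239]
 [  0.         620.70992426 232.20655554]
 [  0.           0.           1.        ]] -0.06660142022068241 [[-0.73293809 -0.68004402  0.01849   ]
 [-0.39707343  0.40557256 -0.82331257]
 [ 0.55238976 -0.61077903 -0.56728699]] [0.30481209 0.3613189  1.00568201]
{'time_s': 0.1, 'qpos': array([-1.39861290e+00,  3.00403981e-01,  1.52153240e+00,  1.51743914e-05,
        1.32068256e+00, -6.65978855e-02]), 'joint_vel': array([-0.00129703, -0.00029848, -0.0027164 ,  0.00023508,  0.00024426,
       -0.00084238]), 'tau': array([ 1.46904367e-03, -5.32643545e+01, -3.53284907e+01,  7.09875533e-02,
        2.35305307e-02, -6.17485557e-05]), 'ee_pos': array([ 0.13007894, -0.53436255,  0.40414363]), 'eef_rot': array([-3.14056962e+00, -8.29639416e-05,  2.38777508e-01]), 'force': array([0.03075845, 0.15437019, 0.61917706]), 'moment': array([ 0.00223385, -0.01582583,  0.0068987 ]), 'grip_force': 0.0, 'grip_width': 0.09396269518790865} 0.1804
```

View pics/top0.png

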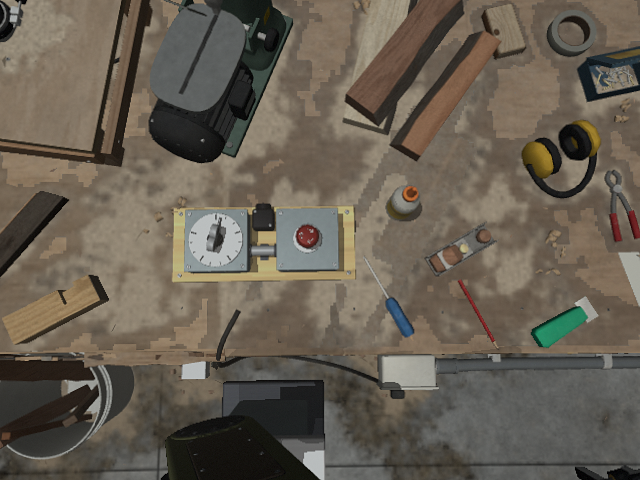

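View pics/scene0.png

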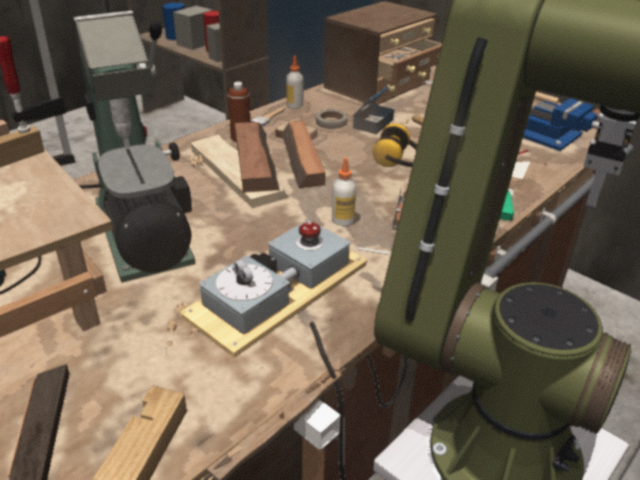

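Timer is left (dial ~(216,240)), stop is right (red ~(307,237)); glue bottle, plane and screwdriver lie further right.

```bash
cat > h.py <<'E'
import cv2,numpy as np
from station import ctrl
def cast(c,uv,z):
    K=c["intrinsics"];x=(uv[0]-K[0,2])/K[0,0];y=(uv[1]-K[1,2])/K[1,1]
    X,Y=x,y
    for _ in range(10):
        f=1+c["k1"]*(X*X+Y*Y);X,Y=x/f,y/f
    d=c["R"].T@[X,Y,1];o=-c["R"].T@c["t"];return o+d*(z-o[2])/d[2]
def proj(c,P):
    p=c["R"]@P+c["t"];x,y=p[:2]/p[2];f=1+c["k1"]*(x*x+y*y);K=c["intrinsics"]
    return np.array([K[0,0]*x*f+K[0,2],K[1,1]*y*f+K[1,2]])
def rectify(c,ctr,half,z,n=500):
    # metric top-down picture on plane z: up=+x, right=-y
    g=np.linspace(half,-half,n).astype(float)
    m=np.array([[proj(c,np.array([ctr[0]+a,ctr[1]+b,z])) for b in g] for a in g],np.float32)
    return cv2.remap(c["img"],m[...,0],m[...,1],cv2.INTER_CUBIC)
E
python3 - <<'E'
from h import *
c=ctrl.camera("top");im=c["img"];hsv=cv2.cvtColor(im,cv2.COLOR_BGR2HSV)
def big(m,x0,x1,y0,y1):
    mm=np.zeros_like(m);mm[y0:y1,x0:x1]=m[y0:y1,x0:x1]
    return max(cv2.findContours(mm,cv2.RETR_EXTERNAL,cv2.CHAIN_APPROX_NONE)[0],key=cv2.contourArea)
d=big(cv2.inRange(hsv,(0,0,175),(180,60,255)),180,255,205,275);e=cv2.fitEllipse(cv2.convexHull(d));D=cast(c,e[0],.081);print("dial",e,D)
r=big(cv2.inRange(hsv,(0,110,40),(8,255,255))|cv2.inRange(hsv,(172,110,40),(180,255,255)),280,335,210,265)
e=cv2.fitEllipse(cv2.convexHull(r));print("stop",e,cast(c,e[0],.112))
b=big(cv2.inRange(hsv,(18,60,120),(32,255,255)),165,365,200,290);q=cv2.minAreaRect(b);bx=np.array([cast(c,p,.018)[:2] for p in cv2.boxPoints(q)]);print("board",bx,bx.mean(0))
A=rectify(c,D,.065,.081,400)
S=cast(c,e[0],.112);B=rectify(c,S,.065,.112,400);cv2.imwrite("pics/a.png",np.hstack([A,B]))
s=ctrl.camera("scene");h2=cv2.cvtColor(s["img"],cv2.COLOR_BGR2HSV)
r=big(cv2.inRange(h2,(0,110,40),(8,255,255))|cv2.inRange(h2,(172,110,40),(180,255,255)),290,330,210,250)
e=cv2.fitEllipse(cv2.convexHull(r));print("stop scene",e,cast(s,e[0],.112))
d=big(cv2.inRange(h2,(0,0,165),(180,60,255)),195,300,250,310);e=cv2.fitEllipse(cv2.convexHull(d));print("dial scene",e,cast(s,e[0],.081))
E
```

```text
dial ((214.90411376953125, 239.48907470703125), (51.83686447143555, 53.48420715332031), 58.830055236816406) [0.56500062 0.06666135 0.081     ]
stop ((307.0180358886719, 235.80271911621094), (21.926132202148438, 22.04157829284668), 79.75465393066406) [ 0.56685376 -0.12418137  0.112     ]
board [[ 0.64727749  0.17921921]
 [ 0.65159954 -0.2299611 ]
 [ 0.48403308 -0.22907811]
 [ 0.48145349  0.17110701]] [ 0.5660909  -0.02717825]
stop scene ((309.48358154296875, 229.43789672851562), (14.47736930847168, 20.060895919799805), 85.05001068115234) [ 0.56383159 -0.12614453  0.112     ]
dial scene ((243.90419006347656, 281.8442687988281), (49.321659088134766, 104.10679626464844), 69.50662231445312) [0.56077072 0.06534926 0.081     ]
```

View pics/a.png

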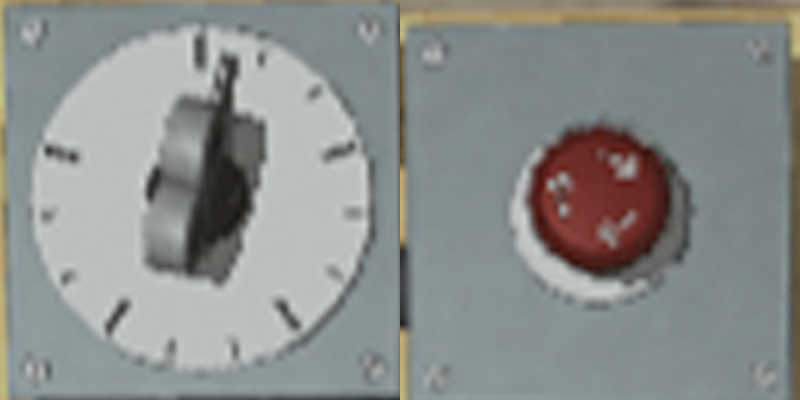

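Dial picture: zero mark points up (+x), the pointer is at about 12.6° clockwise (one tooth, ~0.21 rad), and dial and box are square with the world axes. Dial is at about (0.563, 0.066), stop at about (0.565, -0.125). I'll go to the stop first, fingers shut.

```bash
cat >> h.py <<'E'
from scipy.spatial.transform import Rotation as Ro
def to(p,yaw):
    o=ctrl.get_obs();R=Ro.from_euler('xyz',o["eef_rot"]);G=Ro.from_euler('xyz',[np.pi,0,yaw])
    print("t",round(float(o["time_s"]),2),"pos",o["ee_pos"].round(4),"rot",o["eef_rot"].round(3),"q6",o["qpos"][5].round(3),"F",o["force"].round(1),"M",o["moment"].round(2))
    print("shift cm",(R.inv().apply(np.array(p)-o["ee_pos"])*100).round(2),"turn",(R.inv()*G).as_rotvec().round(3))
E
S='[52,-29.5,5.5,0,0,0]'; python3 -m jog '[[52,-29.5,5.5,0,0,0],[52,-29.5,5.5,0,0,0],[52,-29.5,5.5,0,0,0],[52,-29.5,5.5,0,0,0],[52,-29.5,5.5,0,0,0],[52,-29.5,5.5,0,0,0],[52,-29.5,5.5,0,0,0],[52,-29.5,5.5,0,0,0]]' 0 20
python3 -c "from h import *;to([.565,-.125,.345],.239)"
```

```text
time_s: 1.0
ee_pos: [0.4214, -0.2597, 0.3679]
eef_rot: [3.141, -0.0, 0.239]
force: [0.3, -0.8, 0.4]
grip_width: 0.0334
grip_force: 0.0
t 1.0 pos [ 0.4214 -0.2597  0.3679] rot [ 3.141 -0.     0.239] q6 0.706 F [ 0.3 -0.8  0.4] M [-0.08 -0.03  0.01]
shift cm [17.14 -9.7   2.29] turn [ 0. -0. -0.]
```

```bash
python3 -m jog '[[17.1,-9.7,2.3,0,0,0],[17.1,-9.7,2.3,0,0,0],[17.1,-9.7,2.3,0,0,0],[17.1,-9.7,2.3,0,0,0],[17.1,-9.7,2.3,0,0,0],[17.1,-9.7,2.3,0,0,0],[17.1,-9.7,2.3,0,0,0]]'
python3 -c "from h import *;to([.565,-.125,.309],.239)
c=ctrl.camera('scene');cv2.imwrite('pics/b.png',cv2.resize(c['img'][150:350,180:400],None,fx=3,fy=3)[:600])"
```

```text
time_s: 1.7
ee_pos: [0.5629, -0.1275, 0.345]
eef_rot: [3.142, 0.0, 0.238]
force: [-0.2, 0.0, -0.3]
grip_width: 0.0008
grip_force: 0.0
t 1.7 pos [ 0.5629 -0.1275  0.345 ] rot [3.142 0.    0.238] q6 1.047 F [-0.2  0.  -0.3] M [-0.04  0.06 -0.04]
shift cm [ 0.26 -0.19  3.6 ] turn [ 0.     0.    -0.001]
```

View pics/b.png

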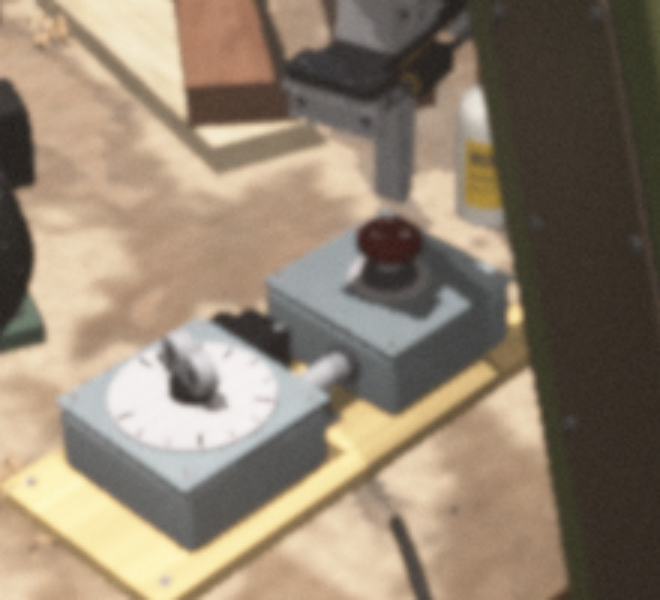

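The shut fingers stand just above the red head, at about (390,195) with the head at (390,240). Press in steps.

```bash
python3 -m jog '[[0.3,-0.2,1.6,0,0,0],[0.3,-0.2,2.6,0,0,0],[0.3,-0.2,3.0,0,0,0],[0.3,-0.2,3.2,0,0,0],[0.3,-0.2,3.4,0,0,0],[0.3,-0.2,3.4,0,0,0]]'; python3 -c "from h import *;to([.565,-.125,.309],.239)"
```

```text
time_s: 2.35
ee_pos: [0.5656, -0.1247, 0.3118]
eef_rot: [3.141, -0.0, 0.238]
force: [-2.2, -1.3, 6.7]
grip_width: 0.0005
grip_force: 3.5
t 2.35 pos [ 0.5656 -0.1247  0.3118] rot [ 3.141 -0.     0.238] q6 1.053 F [-2.2 -1.3  6.7] M [-0.16  0.5  -0.02]
shift cm [-0.06  0.01  0.28] turn [ 0.001 -0.    -0.001]
```

```bash
python3 -m jog '[[0,0,0.2,0,0,0],[0,0,0.35,0,0,0],[0,0,0.35,0,0,0]]'; python3 -m jog '[[0,0,0.1,0,0,0],[0,0,0.15,0,0,0],[0,0,0.15,0,0,0]]'
```

```text
time_s: 2.65
ee_pos: [0.5657, -0.1248, 0.3098]
eef_rot: [3.14, -0.002, 0.238]
force: [-6.5, -0.8, 16.9]
grip_width: 0.0008
grip_force: 9.0
time_s: 2.95
ee_pos: [0.5658, -0.1248, 0.3096]
eef_rot: [3.139, -0.003, 0.238]
force: [-10.2, 0.7, 29.4]
grip_width: 0.0005
grip_force: 14.5
```

```bash
python3 -m jog '[[0,0,-1,0,0,0],[0,0,-4,0,0,0],[0,0,-5,0,0,0],[0,0,-5,0,0,0]]' ; python3 - <<'E'
from h import *
to([.563,.066,.36],np.pi-.21)
E
```

```text
time_s: 3.35
ee_pos: [0.5658, -0.1244, 0.3573]
eef_rot: [3.14, -0.002, 0.238]
force: [0.1, -0.6, -0.3]
grip_width: 0.0003
grip_force: 0.0
t 3.35 pos [ 0.5658 -0.1244  0.3573] rot [ 3.14e+00 -2.00e-03  2.38e-01] q6 1.053 F [ 0.1 -0.6 -0.3] M [-0.02  0.01 -0.  ]
shift cm [  4.23 -18.57  -0.28] turn [ 4.000e-03  1.000e-03 -2.693e+00]
```

```bash
python3 -m jog '[[4.2,-18.6,-0.3,0,0,-2.69],[4.2,-18.6,-0.3,0,0,-2.69],[4.2,-18.6,-0.3,0,0,-2.69],[4.2,-18.6,-0.3,0,0,-2.69],[4.2,-18.6,-0.3,0,0,-2.69],[4.2,-18.6,-0.3,0,0,-2.69],[4.2,-18.6,-0.3,0,0,-2.69],[4.2,-18.6,-0.3,0,0,-2.69]]' 100; python3 - <<'E'
from h import *
to([.563,.066,.36],np.pi-.21)
c=ctrl.camera('scene');a=cv2.resize(c['img'][180:340,180:380],None,fx=4,fy=4)
# stop head height from scene view
h2=cv2.cvtColor(c["img"],cv2.COLOR_BGR2HSV);m=cv2.inRange(h2,(0,110,40),(8,255,255))|cv2.inRange(h2,(172,110,40),(180,255,255));m[:,:290]=0;m[:,330:]=0;m[:200]=0;m[260:]=0
k=max(cv2.findContours(m,0,1)[0],key=cv2.contourArea);print("head now",cv2.fitEllipse(cv2.convexHull(k)),"pred up/down",proj(c,np.array([.565,-.125,.112])),proj(c,np.array([.565,-.125,.105])))
E
```

```text
time_s: 4.15
ee_pos: [0.5625, 0.0665, 0.3574]
eef_rot: [-3.14, 0.0, 1.445]
force: [-0.7, -0.6, 0.8]
grip_width: 0.061
grip_force: 0.0
t 4.15 pos [0.5625 0.0665 0.3574] rot [-3.14   0.     1.445] q6 0.179 F [-0.7 -0.6  0.8] M [-0.01 -0.07 -0.01]
shift cm [-0.05  0.05 -0.26] turn [-2.000e-03 -1.000e-03 -1.487e+00]
head now ((309.2901611328125, 232.62278747558594), (14.890406608581543, 19.525339126586914), 90.90431213378906) pred up/down [308.72066283 229.43790709] [308.69129706 232.12656776]
```

The head image dropped by 3.2 px, which matches the latched position. Next I turn the tool to line up with the wings.

```bash
python3 -m jog '[[0,0,0,0,0,-1.48],[0,0,0,0,0,-1.48],[0,0,0,0,0,-1.48],[0,0,0,0,0,-1.48],[0,0,0,0,0,-1.48],[0,0,0,0,0,-1.48],[0,0,0,0,0,-1.48],[0,0,0,0,0,-1.48]]'; python3 -m jog '[[0,0,0,0,0,-0.29],[0,0,0,0,0,-0.29],[0,0,0,0,0,-0.29]]'; python3 - <<'E'
from h import *
to([.563,.066,.081+.026+.1804],np.pi-.21)
c=ctrl.camera('top');cv2.imwrite('pics/c.png',cv2.resize(c['img'][190:300,140:300],None,fx=5,fy=5))
E
```

```text
time_s: 5.0
ee_pos: [0.5626, 0.0664, 0.3577]
eef_rot: [-3.141, -0.001, 2.641]
force: [0.5, 0.3, 0.8]
grip_width: 0.094
grip_force: 0.0
time_s: 5.3
ee_pos: [0.5626, 0.0664, 0.3579]
eef_rot: [-3.141, -0.001, 2.928]
force: [0.4, 0.8, 0.5]
grip_width: 0.0939
grip_force: 0.0
t 5.3 pos [0.5626 0.0664 0.3579] rot [-3.141e+00 -1.000e-03  2.928e+00] q6 -1.305 F [0.4 0.8 0.5] M [ 0.01 -0.1  -0.01]
shift cm [-0.06 -0.03  7.05] turn [-0.    -0.001 -0.003]
```

View pics/c.png

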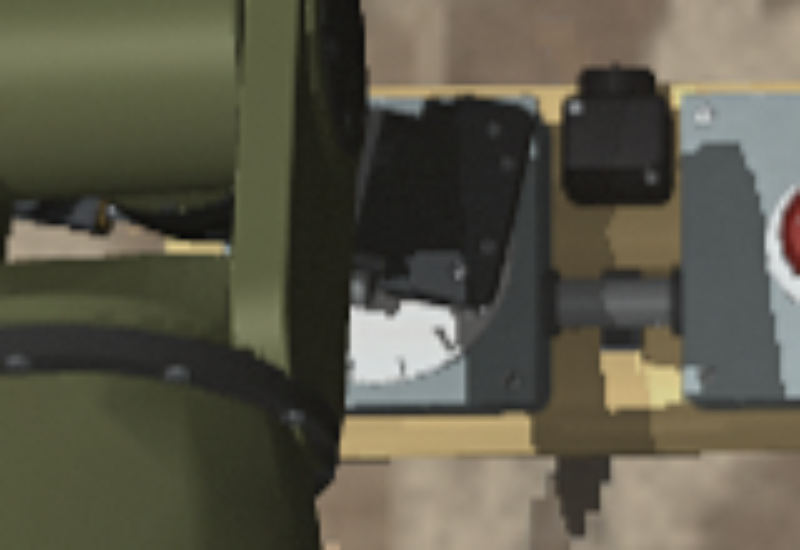

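The gripper body sits over the dial, which is hidden from the top camera, and the view is clear elsewhere. Descend and close gently.

```bash
python3 -m jog '[[0,0,4,0,0,0],[0,0,6,0,0,0],[0,0,6.8,0,0,0],[0,0,6.8,0,0,0]]'; python3 -m jog '[[0,0,0,0,0,0],[0,0,0,0,0,0],[0,0,0,0,0,0],[0,0,0,0,0,0],[0,0,0,0,0,0],[0,0,0,0,0,0],[0,0,0,0,0,0],[0,0,0,0,0,0]]' 0 15;  python3 -m jog '[[0,0,0,0,0,0],[0,0,0,0,0,0],[0,0,0,0,0,0]]';python3 -c "from h import *;to([.563,.066,.288],2.928)"
```

```text
time_s: 5.75
ee_pos: [0.5626, 0.0665, 0.2902]
eef_rot: [-3.141, -0.002, 2.926]
force: [0.1, -0.2, 0.1]
grip_width: 0.0941
grip_force: 0.0
time_s: 6.55
ee_pos: [0.5627, 0.0665, 0.291]
eef_rot: [-3.141, -0.0, 2.929]
force: [-2.7, -11.1, 1.0]
grip_width: 0.0336
grip_force: 6.1
time_s: 6.85
ee_pos: [0.5626, 0.0657, 0.291]
eef_rot: [-3.14, -0.0, 2.929]
force: [-2.8, -8.0, 1.1]
grip_width: 0.03
grip_force: 15.0
t 6.85 pos [0.5626 0.0657 0.291 ] rot [-3.14  -0.     2.929] q6 -1.305 F [-2.8 -8.   1.1] M [-1.72  0.31  0.02]
shift cm [-0.03  0.04  0.3 ] turn [-0.002 -0.     0.001]
```

Width stalled at 30 mm. That matches the ~32 mm black hub below the wings, so the fingertips (11 mm above the dial) are too low. Open, raise 6 mm, shift 1 mm toward -y, and close again.

```bash
python3 -m jog '[[0,0,0,0,0,0],[0,0,0,0,0,0],[0,-0.1,-0.6,0,0,0],[0,-0.1,-0.6,0,0,0]]' 60; python3 -m jog '[[0,0,0,0,0,0],[0,0,0,0,0,0],[0,0,0,0,0,0],[0,0,0,0,0,0],[0,0,0,0,0,0],[0,0,0,0,0,0],[0,0,0,0,0,0],[0,0,0,0,0,0]]' 0 15;python3 -c "from h import *;to([.563,.066,.296],2.928)"
```

```text
time_s: 7.25
ee_pos: [0.5626, 0.0656, 0.2979]
eef_rot: [3.141, 0.001, 2.929]
force: [0.1, 0.1, -0.6]
grip_width: 0.0557
grip_force: 0.0
time_s: 8.05
ee_pos: [0.5624, 0.0653, 0.297]
eef_rot: [-3.141, -0.0, 2.929]
force: [-1.7, -5.3, 1.0]
grip_width: 0.0138
grip_force: 15.0
t 8.05 pos [0.5624 0.0653 0.297 ] rot [-3.141 -0.     2.929] q6 -1.307 F [-1.7 -5.3  1. ] M [-0.95  0.19  0.03]
shift cm [-0.04  0.08  0.1 ] turn [-0.001 -0.     0.001]
```

Now pinched at 13.8 mm on the wings. Begin winding with a small bite.

```bash
python3 -m jog '[[0,-0.05,0,0,0,0],[0,-0.05,0,0,0,0],[0,-0.05,0,0,0,0.12],[0,-0.05,0,0,0,0.24],[0,-0.05,0,0,0,0.36],[0,-0.05,0,0,0,0.48],[0,-0.05,0,0,0,0.5],[0,-0.05,0,0,0,0.5]]' 0 40;python3 -c "from h import *;to([.563,.066,.296],2.928)"
```

```text
time_s: 8.85
ee_pos: [0.5624, 0.0653, 0.297]
eef_rot: [3.141, -0.0, 2.431]
force: [1.6, 1.8, 0.0]
grip_width: 0.0135
grip_force: 40.0
t 8.85 pos [0.5624 0.0653 0.297 ] rot [ 3.141 -0.     2.431] q6 -0.81 F [1.6 1.8 0. ] M [ 0.27 -0.38  0.04]
shift cm [0.   0.09 0.1 ] turn [ 0.001  0.    -0.497]
```

```bash
python3 -m jog '[[0,0,0,0,0,0.12],[0,0,0,0,0,0.24],[0,0,0,0,0,0.36],[0,0,0,0,0,0.48],[0,0,0,0,0,0.6],[0,0,0,0,0,0.72],[0,0,0,0,0,0.84],[0,0,0,0,0,0.9]]';python3 -m jog '[[0,0,0,0,0,0.12],[0,0,0,0,0,0.24],[0,0,0,0,0,0.36],[0,0,0,0,0,0.48],[0,0,0,0,0,0.6],[0,0,0,0,0,0.72],[0,0,0,0,0,0.84],[0,0,0,0,0,0.84]]';python3 -c "from h import *;to([.563,.066,.296],2.928)"
```

```text
time_s: 9.65
ee_pos: [0.5627, 0.0654, 0.297]
eef_rot: [3.14, -0.001, 1.528]
force: [5.7, 2.2, -4.0]
grip_width: 0.0136
grip_force: 40.0
time_s: 10.45
ee_pos: [0.5629, 0.0652, 0.297]
eef_rot: [3.14, -0.002, 0.688]
force: [8.5, 0.4, -5.6]
grip_width: 0.0134
grip_force: 40.0
t 10.45 pos [0.5629 0.0652 0.297 ] rot [ 3.14e+00 -2.00e-03  6.88e-01] q6 0.933 F [ 8.5  0.4 -5.6] M [ 0.17 -1.88  0.07]
shift cm [ 0.06 -0.06  0.1 ] turn [ 0.004  0.    -2.24 ]
```

Wound to about 2.45 rad. Release it (it will fall to the 2.304 tooth), turn the open fingers back, and regrip.

```bash
python3 -m jog '[[0,0,0,0,0,0],[0,0,0,0,0,0],[0,0,0,0,0,0],[0,0,0,0,0,0],[0,0,0,0,0,0],[0,0,0,0,0,0],[0,0,0,0,0,0]]' 95; python3 -m jog '[[0,0,0,0,0,-1.1],[0,0,0,0,0,-1.1],[0,0,0,0,0,-1.1],[0,0,0,0,0,-1.1],[0,0,0,0,0,-1.1],[0,0,0,0,0,-1.1],[0,0,0,0,0,-1.1],[0,0,0,0,0,-1.1]]';python3 -m jog '[[0,0,0,0,0,-1.1],[0,0,0,0,0,-1.1],[0,0,0,0,0,-1.1],[0,0,0,0,0,-1.1],[0,0,0,0,0,-1.1],[0,0,0,0,0,-1.1],[0,0,0,0,0,-1.1],[0,0,0,0,0,-1.1]]';python3 -m jog '[[0,0,0,0,0,-1.1],[0,0,0,0,0,-1.1],[0,0,0,0,0,-1.1],[0,0,0,0,0,-1.1],[0,0,0,0,0,-1.1],[0,0,0,0,0,-1.1],[0,0,0,0,0,-1.1],[0,0,0,0,0,-1.1]]';python3 - <<'E'
from h import *
to([.563,.0655,.297],-2.304)
c=ctrl.camera('scene');cv2.imwrite('pics/d.png',cv2.resize(c['img'][210:340,180:350],None,fx=4.5,fy=4.5))
E
```

```text
time_s: 11.15
ee_pos: [0.5624, 0.0651, 0.297]
eef_rot: [3.142, 0.0, 0.689]
force: [-0.1, -0.2, -0.3]
grip_width: 0.0665
grip_force: 0.0
time_s: 11.95
ee_pos: [0.5623, 0.0651, 0.297]
eef_rot: [-3.142, -0.0, 1.795]
force: [0.8, -0.3, 0.5]
grip_width: 0.0892
grip_force: 0.0
time_s: 12.75
ee_pos: [0.5624, 0.0651, 0.297]
eef_rot: [-3.142, -0.0, 2.895]
force: [0.4, -0.3, 0.5]
grip_width: 0.0894
grip_force: 0.0
time_s: 13.55
ee_pos: [0.5624, 0.0651, 0.297]
eef_rot: [3.142, -0.0, -2.289]
force: [0.3, 1.0, 0.2]
grip_width: 0.0889
grip_force: 0.0
t 13.55 pos [0.5624 0.0651 0.297 ] rot [ 3.142 -0.    -2.289] q6 -2.373 F [0.3 1.  0.2] M [ 0.09 -0.09 -0.02]
shift cm [-0.08 -0.02 -0.  ] turn [ 0.    -0.     0.015]
```

View pics/d.png

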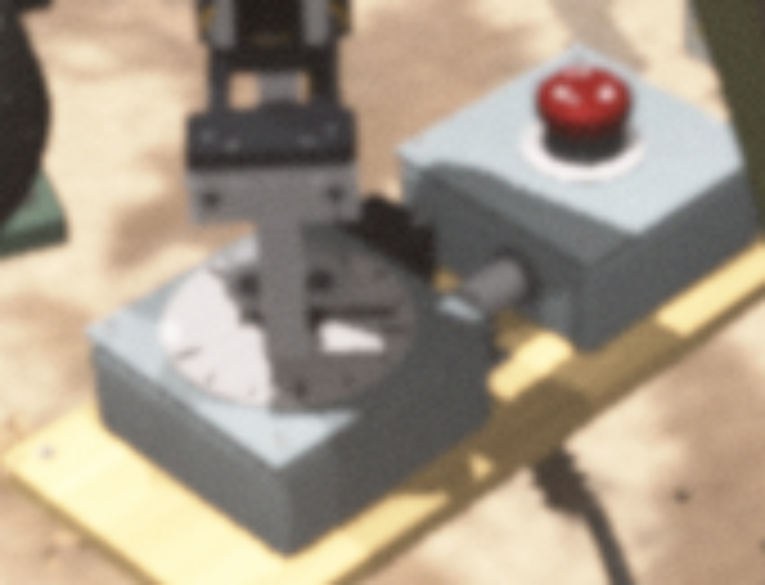

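The pointer is the dark bar to the right of the finger, pointing toward -x-y as expected for 2.3 rad. The fingers straddle the wings, and the stop head is still down. Close and wind the rest.

```bash
python3 -m jog '[[0,0,0,0,0,0.015],[0,0,0,0,0,0.015],[0,0,0,0,0,0.015],[0,0,0,0,0,0.015],[0,0,0,0,0,0.015],[0,0,0,0,0,0.015],[0,0,0,0,0,0.015],[0,0,0,0,0,0.015]]' 0 15; python3 -m jog '[[0,0,0,0,0,0],[0,0,0,0,0,0],[0,0,0,0,0,0],[0,0,0,0,0,0],[0,0,0,0,0,0],[0,0,0,0,0,0]]' 0 40; python3 -m jog '[[0,0,0,0,0,0.12],[0,0,0,0,0,0.24],[0,0,0,0,0,0.36],[0,0,0,0,0,0.48],[0,0,0,0,0,0.6],[0,0,0,0,0,0.72],[0,0,0,0,0,0.8],[0,0,0,0,0,0.8]]';python3 -c "from h import *;to([.5624,.0652,.297],-3.88)"
```

```text
time_s: 14.4
ee_pos: [0.5624, 0.0651, 0.297]
eef_rot: [3.142, -0.0, -2.309]
force: [0.1, 0.5, 0.2]
grip_width: 0.0288
grip_force: 0.0
time_s: 15.0
ee_pos: [0.5626, 0.0648, 0.2971]
eef_rot: [-3.141, 0.0, -2.309]
force: [4.1, -3.8, -1.7]
grip_width: 0.0135
grip_force: 40.0
time_s: 15.8
ee_pos: [0.5625, 0.065, 0.2971]
eef_rot: [-3.141, 0.001, -3.111]
force: [3.3, -1.7, -1.7]
grip_width: 0.0137
grip_force: 40.0
t 15.8 pos [0.5625 0.065  0.2971] rot [-3.141e+00  1.000e-03 -3.111e+00] q6 -1.551 F [ 3.3 -1.7 -1.7] M [-0.35 -1.01  0.09]
shift cm [0.01 0.02 0.01] turn [0.    0.001 0.769]
```

Finish to 3.88, then release in place, lift straight up and look.

```bash
python3 -m jog '[[0,0,0,0,0,0.12],[0,0,0,0,0,0.24],[0,0,0,0,0,0.36],[0,0,0,0,0,0.48],[0,0,0,0,0,0.6],[0,0,0,0,0,0.7],[0,0,0,0,0,0.77],[0,0,0,0,0,0.77]]';python3 -m jog '[[0,0,0,0,0,0],[0,0,0,0,0,0],[0,0,0,0,0,0],[0,0,0,0,0,0],[0,0,0,0,0,0],[0,0,0,0,0,0],[0,0,0,0,0,0]]' 90; python3 -m jog '[[0,0,-3,0,0,0],[0,0,-6,0,0,0],[0,0,-7,0,0,0],[0,0,-7,0,0,0]]'; python3 - <<'E'
from h import *
to([.565,-.125,.37],-3.88+np.pi)
c=ctrl.camera('scene');cv2.imwrite('pics/e.png',cv2.resize(c['img'][210:340,180:350],None,fx=4.5,fy=4.5))
E
```

```text
time_s: 16.6
ee_pos: [0.5625, 0.0651, 0.2971]
eef_rot: [3.141, 0.001, 2.404]
force: [5.0, -0.6, -3.0]
grip_width: 0.0137
grip_force: 40.0
time_s: 17.3
ee_pos: [0.5623, 0.0651, 0.297]
eef_rot: [-3.142, -0.0, 2.404]
force: [-0.6, 0.3, -0.3]
grip_width: 0.0661
grip_force: 0.0
time_s: 17.7
ee_pos: [0.5624, 0.0651, 0.368]
eef_rot: [3.14, 0.002, 2.404]
force: [0.7, 0.2, 0.7]
grip_width: 0.0846
grip_force: 0.0
t 17.7 pos [0.5624 0.0651 0.368 ] rot [3.140e+00 2.000e-03 2.404e+00] q6 -0.783 F [0.7 0.2 0.7] M [-0.02 -0.13 -0.02]
shift cm [-12.98 -13.89  -0.21] turn [-3.000e-03  3.000e-03 -3.141e+00]
```

View pics/e.png

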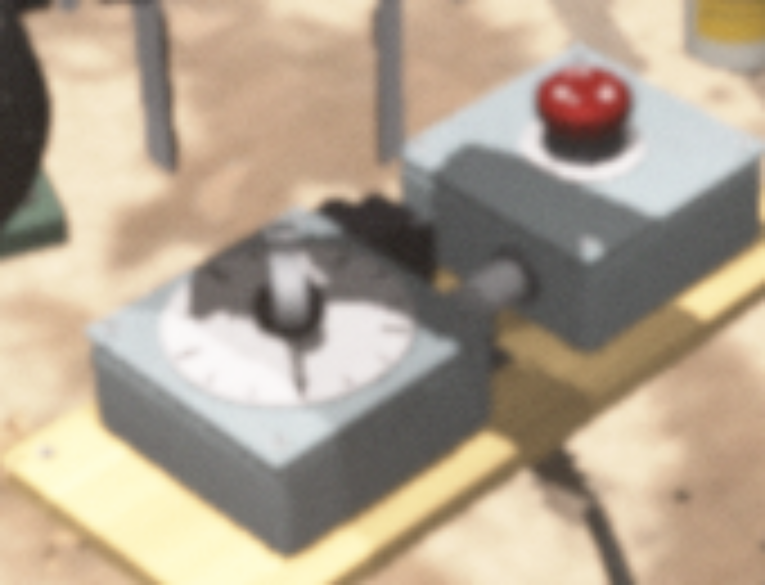

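The pointer points toward the viewer, with its tip at about (302,395) in the crop. I'll compute its angle while moving to the stop.

```bash
python3 -m jog '[[-13,-13.9,0,0,0,0],[-13,-13.9,0,0,0,0],[-13,-13.9,0,0,0,0],[-13,-13.9,0,0,0,0],[-13,-13.9,0,0,0,0],[-13,-13.9,0,0,0,0]]' 90; python3 - <<'E'
from h import *
to([.565,-.125,.103+.1804],2.404)
c=ctrl.camera('top');cv2.imwrite('pics/f.png',cv2.resize(rectify(c,np.array([.5625,.0655]),.07,.081,300),(500,500)))
s=ctrl.camera('scene')
p=cast(s,(302/4.5+180,395/4.5+210),.085)-[.5605,.0652,0];print("theta",-np.degrees(np.arctan2(p[1],p[0]))%360,p)
E
```

```text
time_s: 18.35
ee_pos: [0.5649, -0.1257, 0.3653]
eef_rot: [-3.141, -0.002, 2.402]
force: [0.2, 0.3, -0.2]
grip_width: 0.0844
grip_force: 0.0
t 18.35 pos [ 0.5649 -0.1257  0.3653] rot [-3.141e+00 -2.000e-03  2.402e+00] q6 -1.114 F [ 0.2  0.3 -0.2] M [-0.01 -0.1  -0.  ]
shift cm [0.02 0.07 8.19] turn [-0.001 -0.002 -0.002]
theta 215.08830908079827 [-0.04407817  0.03096522  0.085     ]
```

View pics/f.png

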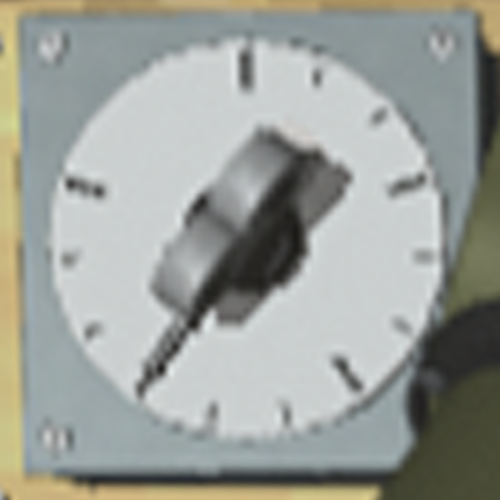

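Pointer reads 215° and covers the 45-minute mark. Now grip the stop rim.

```bash
python3 -m jog '[[0,0,4,0,0,0],[0,0,6.5,0,0,0],[0,0,7.9,0,0,0],[0,0,7.9,0,0,0]]'; python3 -m jog '[[0,0,0,0,0,0],[0,0,0,0,0,0],[0,0,0,0,0,0],[0,0,0,0,0,0],[0,0,0,0,0,0],[0,0,0,0,0,0],[0,0,0,0,0,0],[0,0,0,0,0,0]]' 0 15;python3 -c "from h import *;to([.565,-.125,.286],2.404)"
```

```text
time_s: 18.85
ee_pos: [0.565, -0.1243, 0.2864]
eef_rot: [-3.14, -0.003, 2.405]
force: [0.8, -0.3, 0.5]
grip_width: 0.0846
grip_force: 0.0
time_s: 19.65
ee_pos: [0.5651, -0.1253, 0.2881]
eef_rot: [3.142, 0.0, 2.404]
force: [-0.8, -1.0, 3.0]
grip_width: 0.0463
grip_force: 15.0
t 19.65 pos [ 0.5651 -0.1253  0.2881] rot [3.142 0.    2.404] q6 -1.114 F [-0.8 -1.   3. ] M [-0.19  0.02  0.01]
shift cm [0.03 0.02 0.21] turn [ 0.  0. -0.]
```

```bash
python3 -m jog '[[0,0,0,0,0,0.12],[0,0,0,0,0,0.24],[0,0,0,0,0,0.36],[0,0,0,0,0,0.48],[0,0,0,0,0,0.6],[0,0,0,0,0,0.7],[0,0,0,0,0,0.78],[0,0,0,0,0,0.78]]' 0 25;python3 -c "from h import *;to([.565,-.125,.286],2.404)"
python3 -m jog '[[0,0,0,0,0,0],[0,0,0,0,0,0],[0,0,0,0,0,0],[0,0,0,0,0,0],[0,0,0,0,0,0],[0,0,0,0,0,0]]' 90; python3 -m jog '[[0,0,-3,0,0,0],[0,0,-7,0,0,0],[0,0,-11,0,0,0],[0,0,-12,0,0,0],[0,0,-12,0,0,0]]'; python3 - <<'E'
from h import *
to([.565,-.125,.286],2.404)
c=ctrl.camera('scene')
h2=cv2.cvtColor(c["img"],cv2.COLOR_BGR2HSV);m=cv2.inRange(h2,(0,110,40),(8,255,255))|cv2.inRange(h2,(172,110,40),(180,255,255));m[:,:290]=0;m[:,330:]=0;m[:200]=0;m[260:]=0
k=max(cv2.findContours(m,0,1)[0],key=cv2.contourArea);print("head now",cv2.fitEllipse(cv2.convexHull(k)),"pred up/down",proj(c,np.array([.565,-.125,.112])),proj(c,np.array([.565,-.125,.105])))
cv2.imwrite('pics/g.png',cv2.resize(c['img'][190:340,180:370],None,fx=4,fy=4))
E
```

```text
time_s: 20.45
ee_pos: [0.565, -0.1254, 0.2884]
eef_rot: [-3.141, 0.0, 1.621]
force: [-4.2, -0.5, 5.8]
grip_width: 0.0464
grip_force: 25.0
t 20.45 pos [ 0.565  -0.1254  0.2884] rot [-3.141  0.     1.621] q6 -0.331 F [-4.2 -0.5  5.8] M [-0.33  0.62  0.09]
shift cm [0.04 0.01 0.24] turn [-0.     0.    -0.783]
time_s: 21.05
ee_pos: [0.5651, -0.1252, 0.288]
eef_rot: [-3.142, -0.0, 1.624]
force: [-0.4, 0.3, 0.3]
grip_width: 0.0846
grip_force: 0.0
time_s: 21.55
ee_pos: [0.565, -0.1252, 0.4094]
eef_rot: [3.139, 0.001, 1.624]
force: [-0.0, -0.1, -0.1]
grip_width: 0.0848
grip_force: 0.0
t 21.55 pos [ 0.565  -0.1252  0.4094] rot [3.139e+00 1.000e-03 1.624e+00] q6 -0.334 F [-0.  -0.1 -0.1] M [-0.04 -0.07  0.04]
shift cm [ 0.03 -0.03 12.34] turn [ 0.002  0.002 -0.78 ]
head now ((309.4471130371094, 229.26914978027344), (15.263280868530273, 20.211259841918945), 90.20691680908203) pred up/down [308.72066283 229.43790709] [308.69129706 232.12656776]
```

View pics/g.png

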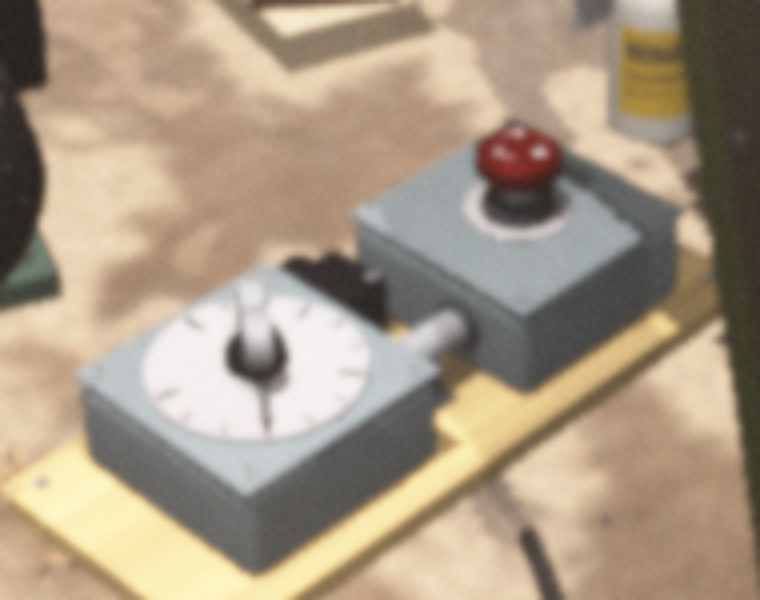

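The button is up again (head at (518,155), row back to 229.3 in the full picture). The pointer is still at 45 minutes and the gripper is well clear.

```bash
python3 -c "from station import ctrl;print(ctrl.hand_in())"
```

```text
the job is handed in; nothing more can be done
None
```

Job handed in at about 22 s: the camera showed the stop latched down, the timer then wound in two part turns to rest at 45 minutes, and the stop twisted free and up again; I kept clear of the bystanders but did not re-measure them, and `hand_in` returned no verdict.

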